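Load the ring weights onto the slide press

ROBOT

A 7-joint arm with a two-finger parallel gripper is mounted at the origin on a cart in front of the work surface, level with it; the furniture and walls round the work are solid. World frame = base frame: x ahead of the robot, y to its left, z up, the work surface at z = 0. Lengths are in mm, angles in rad, forces in N, time in s.
With the tool pointing down it reaches from about 425 to 950 mm from the base axis. Payload 16.7 kg.
Tool frame: the origin (TCP) lies midway between the tips of the shut fingers; the grasp point (between the pads) lies 19 mm behind it; z points along the fingers, y is the direction in which the jaws open and shut (so a half turn about z gives the same grasp; the last joint's range is limited). The gripper opens to 94 mm and grips with 3 to 60 N. Pads are 16 mm wide; open, the fingers measure 119 mm over their backs; the gripper's body (75 mm by 177 mm) begins 78 mm behind the grasp point.
Start: joints at [1.091, 0.426, 0.074, 1.606, -0.034, 1.111, -0.067], TCP at [219.208, -638.375, 205.467] pointing down, gripper open.
Joint ranges: [-2.85, 2.85], [-0.5, 2.14], [-1.23, 1.37], [0.21, 2.46], [-1.02, 4.16], [0.16, 2.05], [-2.73, 2.73]. Speed limits (rad/s): [1.89, 1.89, 2.39, 2.39, 3.01, 3.01, 3.01].

INTERFACE

Orientations are given as a unit quaternion [w, x, y, z].
In Python, from plant import bot gives the robot as it stands.
- The arm moves only by the shell command python3 -m crank 'ROWS' [OPENING] [FORCE]. ROWS is JSON, a list of rows, each an object of numbers: "tx", "ty", "tz": the shift along the tool's x, y, z in m; "wx", "wy", "wz": the turn, a rotation vector about the tool's x, y, z in rad. In form: [{"tx": .., "ty": .., "tz": .., "wx": .., "wy": .., "wz": ..}, ...]. A call has 1 to 10 rows; each row shifts and turns the commanded pose from where the row before left it, along the tool's axes as they then stand; what a row does not reach is not made up. A row lasts 1/8 s, in which the tool goes at most 62.5 mm and 10.7 degrees, less where a joint would pass 70% of its speed; a pose out of reach is approached as far as the arm can. A call is refused whole if a number of a shift passes 0.0625 or a number of a turn 0.188, either way. A call with a gripper value outside its range is refused whole. OPENING is the opening, from 0 (shut) to 1 (fully open), set as the call begins (- or left out, the last holds). The fingers move at their own pace and stop on an object; FORCE is the grip in N (left out, the last holds). Time passes only in rows, so rows that do not move let the fingers close. It gives the time, the measured TCP pose, the force and the opening at its end, in the units of the state.
- bot.state(): the state, without advancing time (a new reading comes with each control period).
- bot.read_camera(name): name is "side" or "top" or "wrist"; returns the picture (420x560x3 uint8, red, green, blue); there is no depth.
- bot.camera_params(name): a dict with "intrinsics" (3x3 intrinsics, pixels), "R" (3x3) and "t" (3): a world point X has camera coordinates R X + t; the wrist camera has in their place "mount" (4x4, takes a point from camera to tool coordinates, whose origin is the TCP and whose axes are the flange's). Camera axes: x right, y down, z forward; pixel columns grow to the right and rows downward; lengths in mm; the calibration is good to about 2 mm. A picture is of the moment at which its call begins: read the wrist's pose just before it. camera_params takes no time and is no camera call.
- bot.job_done(): hands the job in, once; it reports no verdict.
The state is a dict: "time": time; "qpos": joint angles; "joint_velocities": joint speeds; "joint_torque": joint torques, N m; "tcp_pos": TCP position; "ee_rot": TCP orientation; "contact_force": force on the tool from outside, world axes, zero at the start; "ft_torque": the same for the moment, N m; "width": opening from 0.0 (shut) to 1.0 (fully open).
Only numpy, scipy, OpenCV 4.12 (cv2) and the standard library are available. Lean on these libraries where they do the work, as an engineer would, in place of code of your own. Each camera call takes 0.05 s, during which the arm holds its last target. There are 200 camera calls.

TASK

Load the small slide press on the bench: thread the large blue ring weight over its upright post first and lower it fully home on the round plate, then thread the small yellow ring weight on so that it lies flat on top of the blue one. Lower each ring down the post rather than dropping it, and leave the red ring weight where it lies.

Things in the scene. Friction and masses are not known exactly. Their poses are not given: they have to be found in the camera images.
- press_seat (a point): foot of the post of the slide press, on the upper face of the round aluminium plate (64 mm across), 26 mm above the bench. Rings come to rest on this face. The press is fixed to the bench: a grey base plate 110 x 90 mm, 14 mm high, the round plate above its middle and an upright steel post 12 mm in diameter. z points up the post.
- post_tip (a point): rounded tip of the steel post, 58 mm above the round plate, 84 mm above the bench
- ring_large_center (a point): flat ring weight lying on the bench, blue, the largest of the three, outer diameter 60 mm, round plain hole 30 mm, 22 mm high, 300 g give or take 30 %. This point is on the ring's axis, half-way up (11 mm above its underside); z is the ring's axis.
- ring_small_center (a point): flat ring weight lying on the bench, yellow, the smallest of the three, outer diameter 46 mm, round plain hole 28 mm, 22 mm high, 150 g give or take 30 %. This point is on the ring's axis, half-way up (11 mm above its underside); z is the ring's axis.
- ring_red_center (a point): flat ring weight lying on the bench, red, a bystander, outer diameter 52 mm, round plain hole 29 mm, 22 mm high, 200 g give or take 30 %. This point is on the ring's axis, half-way up (11 mm above its underside); z is the ring's axis.
- ring_large: the blue ring weight; origin at the centre of its underside
- ring_small: the yellow ring weight; origin at the centre of its underside
Mind the look-alikes: they are no part of the job. What is shaped like the part that bears press_seat but orange is not meant.

How it is judged:
By the outcome, as a careful person would: the job done as asked, in the order asked, and still so for the second after the job is handed in, with the robot touching nothing.
It also fails if it takes over 64 s, if anything falls off the work surface, if the arm or the gripper's body presses on something with over 40 N, if the wrist force passes 120 N, or if a joint passes its speed limit or range.

## Working session

There is one attempt and no reset: what is moved stays moved. The work goes in short steps, Python scripts to look and compute and a shell command to move; the robot and the scene stay as the last step left them, time stands still between calls to the robot, and variables do not carry over. Pictures are saved under pics/ and viewed, about 8 in all and at most 12, crops included, and the job is handed in when it is done.

```bash
ls; mkdir -p pics; cat > h.py <<'E'
import numpy as np,cv2
from plant import bot
from scipy.spatial.transform import Rotation as Rn
def R_of(q): return Rn.from_quat([q[1],q[2],q[3],q[0]]).as_matrix()
def cam(name,st=None):
    p=bot.camera_params(name);K=np.array(p["intrinsics"])
    if "R" in p: return K,np.array(p["R"]),np.array(p["t"])
    M=np.array(p["mount"]);T=np.eye(4);T[:3,:3]=R_of(st["ee_rot"]);T[:3,3]=st["tcp_pos"]
    W=np.linalg.inv(T@M);return K,W[:3,:3],W[:3,3]
def px2w(c,u,v,z):
    K,R,t=c;d=R.T@np.linalg.solve(K,[u,v,1]);o=-R.T@t
    return o+d*(z-o[2])/d[2]
def w2px(c,X):
    K,R,t=c;y=K@(R@np.array(X)+t);return y[:2]/y[2]
def snap(name,fn):
    st=bot.state();im=bot.read_camera(name)
    cv2.imwrite("pics/"+fn,im[:,:,::-1]);return cam(name,st),im,st
E
python3 - <<'E'
from h import *
s=bot.state();print(s)
print(R_of(s["ee_rot"]).round(3))
print(bot.camera_params("wrist"))
ims=[]
for n in("top","side"):
    c,im,st=snap(n,n+"0.png");print(n,-c[1].T@c[2])
    ims.append(im)
E
```

```text
pics
{'time': 0.0, 'qpos': array([ 1.09051871,  0.42673757,  0.07389187,  1.60661606, -0.03408256,
        1.11076403, -0.06708577]), 'joint_velocities': array([-9.45986826e-05,  1.52388423e-04,  4.26032768e-04, -7.61149579e-05,
        8.09086034e-04, -6.53775571e-04, -2.47321402e-04]), 'joint_torque': array([ 9.97700117e-04, -9.35802341e+01,  3.66711035e+00, -4.54187071e+01,
       -4.89769340e-02,  2.01329874e-02,  2.49866007e-04]), 'tcp_pos': array([ 219.02536003, -638.02025694,  204.76912988]), 'ee_rot': array([-6.10224386e-04,  9.86358111e-01,  1.64612503e-01, -1.66071693e-04]), 'contact_force': array([-0.63251643,  0.28071152, -0.49185277]), 'ft_torque': array([-0.01826748,  0.00485671, -0.04888102]), 'width': 1.001266988898073}
[[ 0.946  0.325 -0.001]
 [ 0.325 -0.946  0.001]
 [-0.    -0.001 -1.   ]]
{'intrinsics': array([[294.65375123,   0.        , 276.36044062],
       [  0.        , 294.65375123, 206.21761104],
       [  0.        ,   0.        ,   1.        ]]), 'mount': array([[ 5.65914263e-04, -9.71676208e-01, -2.36315524e-01,
         6.84634438e+01],
       [ 9.99999404e-01,  7.70529510e-04, -7.73505114e-04,
         3.51504176e-01],
       [ 9.33684601e-04, -2.36314945e-01,  9.71676065e-01,
        -1.77620800e+02],
       [ 0.00000000e+00,  0.00000000e+00,  0.00000000e+00,
         1.00000000e+00]])}
top [ 303.70405926  192.91031526 1541.39500232]
side [ 301.54238904 -751.39402304  746.24980252]
```

View pics/top0.png

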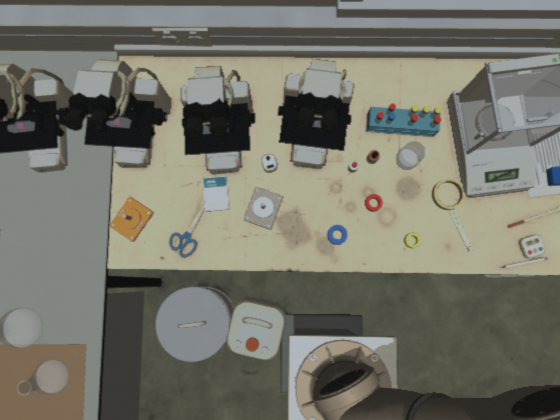

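View pics/side0.png

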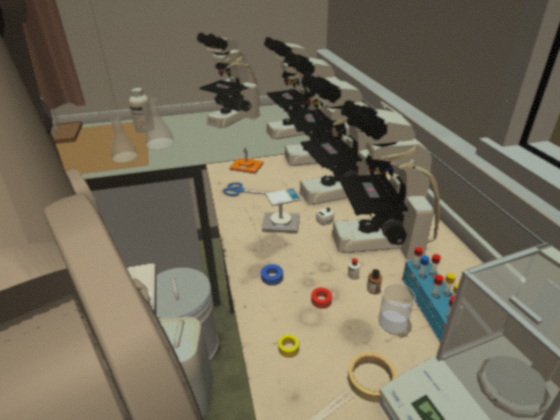

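Top view: the grey press with an aluminium round plate is at (263,207) and the orange look-alike at (130,218), so the grey one is meant. The blue ring is at (337,235), red at (374,202) and small yellow at (412,240). The tan hoop at (448,194) is too large to be a ring weight. I'll refine these and check an enlarged crop.

```bash
python3 - <<'E'
from h import *
im=cv2.imread("pics/top0.png");c=cam("top")
hsv=cv2.cvtColor(im,cv2.COLOR_BGR2HSV)
for n,(u,v),lo,hi in(("blue",(337,235),(105,120,60),(125,255,255)),("yellow",(412,240),(24,140,100),(34,255,255)),("red",(374,202),(170,120,60),(180,255,255))):
    m=cv2.inRange(hsv,lo,hi);k=np.zeros_like(m);k[v-18:v+18,u-18:u+18]=255
    p=cv2.findNonZero(m&k);(x,y),r=cv2.minEnclosingCircle(p)
    a=px2w(c,x,y,18);print(n,x,y,r,a.round(1),np.hypot(*a[:2]).round())
print("plate",px2w(c,263,207,26))
for t in((274,222),(250,188)):print(px2w(c,*t,14))
K,R,t=c;print("px/mm",K[0,0]/1541)
cr=im[180:260,110:440];cv2.imwrite("pics/crop.png",cv2.resize(cr,None,fx=2.4,fy=2.4,interpolation=2))
p=im[180:235,235:295]; q=im[190:245,100:160]; r=im[205:260,310:370]
cv2.imwrite("pics/crop.png",cv2.resize(np.hstack([p,q,r,im[175:230,345:405],im[213:268,380:440]]),None,fx=2.6,fy=2.6,interpolation=2))
E
```

```text
blue 336.8823547363281 234.23529052734375 9.302779197692871 [452.3  21.   18. ] 453.0Traceback (most recent call last):
  File "<stdin>", line 6, in <module>
cv2.error: OpenCV(4.12.0) /io/opencv/modules/imgproc/src/shapedescr.cpp:201: error: (-215:Assertion failed) count >= 0 && (depth == CV_32F || depth == CV_32S) in function 'minEnclosingCircle'
```

```bash
python3 - <<'E'
from h import *
im=cv2.imread("pics/top0.png");c=cam("top")
hsv=cv2.cvtColor(im,cv2.COLOR_BGR2HSV)
for n,(u,v),h in(("blue",(337,235),112),("yellow",(412,240),29),("red",(374,202),178)):
    d=np.abs(hsv[...,0].astype(int)-h);d=np.minimum(d,180-d)
    m=((d<8)&(hsv[...,1]>150)).astype(np.uint8)*255;k=np.zeros_like(m);k[v-14:v+14,u-14:u+14]=255
    p=cv2.findNonZero(m&k)
    if p is None: print(n,hsv[v-8:v+9:2,u]);continue
    (x,y),r=cv2.minEnclosingCircle(p)
    a=px2w(c,x,y,18);print(n,x,y,r,a.round(1),np.hypot(*a[:2]).round())
print("plate",px2w(c,263,207,26))
P=[im[180:235,235:295],im[190:245,100:160],im[205:260,310:370],im[175:230,345:405],im[213:268,380:440]]
cv2.imwrite("pics/crop.png",cv2.resize(np.hstack(P),None,fx=2.6,fy=2.6,interpolation=2))
E
```

```text
blue 336.84783935546875 234.1521759033203 8.740485191345215 [452.5  21.1  18. ] 453.0
yellow [[ 32  64 152]
 [ 32 136 174]
 [ 27  63 141]
 [ 29  41 175]
 [ 29  41 174]
 [ 29  41 174]
 [ 31  70 174]
 [ 32 136 176]
 [ 27  63 149]]
red 373.5 202.5 7.905794143676758 [550.4 -89.8  18. ] 558.0
plate [531.21821705 244.72090054  26.        ]
```

View pics/crop.png

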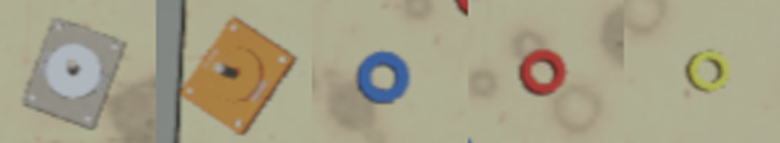

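The crop confirms the grey press with its aluminium plate, and the blue, red and yellow rings. I'm moving to above yellow first, which is on the way, then on to blue.

```bash
python3 -m crank '[{"tx":0.02,"ty":-0.0186},{"tx":0.0375,"ty":-0.035},{"tx":0.0375,"ty":-0.035},{"tx":0.0375,"ty":-0.035},{"tx":0.0375,"ty":-0.035},{"tx":0.0375,"ty":-0.035},{"tx":0.0375,"ty":-0.035},{"tx":0.0375,"ty":-0.035},{"tx":0.0375,"ty":-0.035},{"tx":0.0375,"ty":-0.035}]' 1 40
python3 - <<'E'
from h import *
c,im,st=snap("wrist","w1.png");print(st["tcp_pos"],R_of(st["ee_rot"]).round(3).tolist(),st["time"])
np.save("w1c.npy",np.hstack([c[0],c[1],c[2][:,None]]))
E
```

```text
[ 219.06755969 -638.05012371  204.87378616] [[0.946, 0.325, -0.0], [0.325, -0.946, 0.001], [-0.0, -0.001, -1.0]] 0.1invalid input
```

View pics/w1.png

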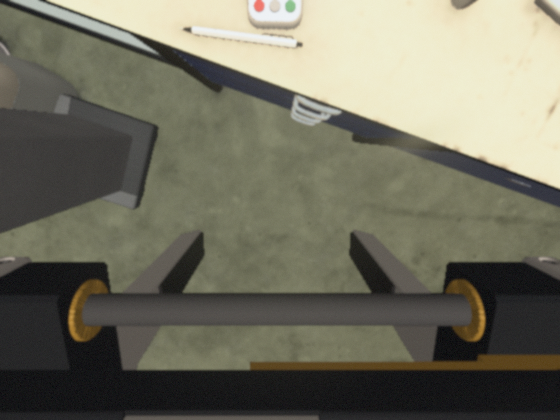

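The call was refused, probably because every row needs all six keys. The picture only shows the start pose, with the gripper off the bench edge.

```bash
python3 -m crank '[{"tx":0.02,"ty":-0.0186,"tz":0,"wx":0,"wy":0,"wz":0},{"tx":0.0375,"ty":-0.035,"tz":0,"wx":0,"wy":0,"wz":0},{"tx":0.0375,"ty":-0.035,"tz":0,"wx":0,"wy":0,"wz":0},{"tx":0.0375,"ty":-0.035,"tz":0,"wx":0,"wy":0,"wz":0},{"tx":0.0375,"ty":-0.035,"tz":0,"wx":0,"wy":0,"wz":0},{"tx":0.0375,"ty":-0.035,"tz":0,"wx":0,"wy":0,"wz":0},{"tx":0.0375,"ty":-0.035,"tz":0,"wx":0,"wy":0,"wz":0},{"tx":0.0375,"ty":-0.035,"tz":0,"wx":0,"wy":0,"wz":0},{"tx":0.0375,"ty":-0.035,"tz":0,"wx":0,"wy":0,"wz":0},{"tx":0.0375,"ty":-0.035,"tz":0,"wx":0,"wy":0,"wz":0}]' 1 40
```

```text
time: 1.4
tcp_pos: [449.5, -205.2, 205.6]
ee_rot: [0.0, 0.986, 0.165, 0.0]
contact_force: [1.3, 0.5, -0.4]
width: 0.998
```

```bash
cat >> h.py <<'E'
def ring(fn,c,hue,z,smin=110):
    hsv=cv2.cvtColor(cv2.imread("pics/"+fn),cv2.COLOR_BGR2HSV)
    d=np.abs(hsv[...,0].astype(int)-hue);d=np.minimum(d,180-d)
    m=((d<8)&(hsv[...,1]>smin)&(hsv[...,2]>40)).astype(np.uint8)
    m=cv2.morphologyEx(m,cv2.MORPH_OPEN,np.ones((3,3)))
    n,l,s,ce=cv2.connectedComponentsWithStats(m)
    for i in sorted(range(1,n),key=lambda i:-s[i,4])[:3]:
        # inner hole (upper rim) and outer hull
        cs,_=cv2.findContours((l==i).astype(np.uint8),cv2.RETR_CCOMP,cv2.CHAIN_APPROX_NONE)
        out=[]
        for k in sorted(cs,key=len)[::-1][:2]:
            if len(k)<15: continue
            e=cv2.fitEllipse(k);w=px2w(c,*e[0],z);out.append((np.round(e[0],1).tolist(),np.round(e[1],1).tolist(),w.round(1).tolist()))
        print(s[i].tolist(),out)
E
python3 - <<'E'
from h import *
c,im,st=snap("wrist","w2.png");print(st["tcp_pos"])
ring("w2.png",c,30,22,120)
print(w2px(c,[435,-204,22]))
E
```

```text
[ 449.49333532 -205.2404415   205.57906531]
[260, 190, 5, 7, 21] [([261.9, 193.0], [3.2, 6.9], [441.4, -189.1, 22.0])]
[68, 320, 4, 5, 18] []
[69, 316, 3, 3, 9] []
[271.60456586 201.53533036]
```

View pics/w2.png

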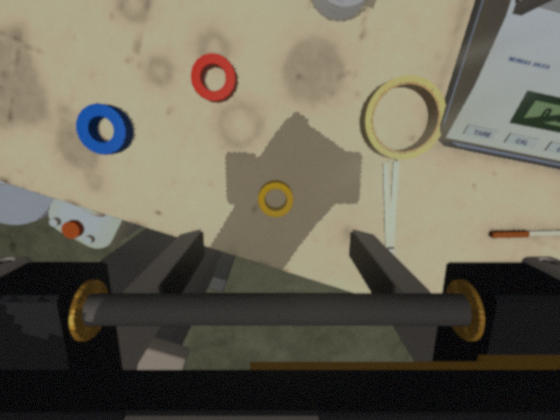

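The wrist view shows yellow in the gripper's shadow at (275,199), blue at (104,128) and red at (214,77). I'm measuring yellow and blue together.

```bash
python3 - <<'E'
from h import *
c=cam("wrist",bot.state())
print("y");ring("w2.png",c,22,22,180)
print("b");ring("w2.png",c,110,22,150)
E
```

```text
y
[259, 182, 33, 34, 443] [([275.1, 198.5], [30.0, 30.8], [443.3, -200.5, 22.0])]
[497, 356, 7, 11, 43] [([499.7, 361.0], [5.9, 10.1], [324.5, -585.2, 22.0])]
[531, 358, 6, 8, 33] [([533.7, 361.8], [4.0, 8.2], [339.6, -631.9, 22.0])]
b
[77, 105, 51, 49, 1633] [([102.3, 128.4], [46.8, 52.3], [455.7, 21.3, 22.0]), ([105.1, 129.0], [19.1, 26.0], [456.0, 18.0, 22.0])]
```

```bash
python3 -m crank '[{"tx":0.0154,"ty":-0.042,"tz":0.01,"wx":0,"wy":0,"wz":0},{"tx":0.0154,"ty":-0.042,"tz":0.015,"wx":0,"wy":0,"wz":0},{"tx":0.0154,"ty":-0.042,"tz":0.015,"wx":0,"wy":0,"wz":0},{"tx":0.0154,"ty":-0.042,"tz":0.015,"wx":0,"wy":0,"wz":0},{"tx":0.0154,"ty":-0.042,"tz":0.01,"wx":0,"wy":0,"wz":0},{"tx":0,"ty":0,"tz":0,"wx":0,"wy":0,"wz":0}]'
python3 - <<'E'
from h import *
c,im,st=snap("wrist","w3.png");p=st["tcp_pos"];print(p)
ring("w3.png",c,110,22,150)
E
```

```text
time: 2.2
tcp_pos: [453.1, 19.5, 139.9]
ee_rot: [-0.0, 0.986, 0.167, -0.0]
contact_force: [0.2, -0.5, 0.8]
width: 1.0
[453.13596307  19.54643611 139.93102282]
[266, 182, 7, 7, 41] [([268.7, 185.0], [6.4, 6.8], [468.1, 33.0, 22.0])]
[274, 182, 7, 6, 31] [([276.5, 184.6], [5.2, 6.6], [471.1, 25.7, 22.0])]
[283, 223, 5, 5, 21] [([285.3, 225.3], [4.0, 5.1], [433.5, 2.8, 22.0])]
```

View pics/w3.png

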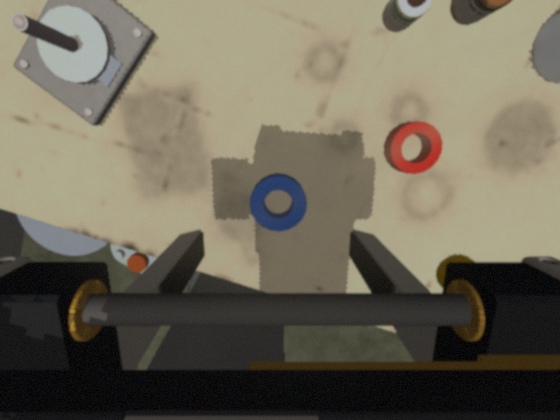

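Blue is centred at (278,202). The press plate's centre is at about (73,44), and its post leans to its tip at about (21,23).

```bash
python3 - <<'E'
from h import *
st=bot.state();c=cam("wrist",st);R=R_of(st["ee_rot"])
b=px2w(c,278,201.5,22);print("blue",b, "tool d",R.T@(b-st["tcp_pos"]))
im=cv2.imread("pics/w3.png");hsv=cv2.cvtColor(im,cv2.COLOR_BGR2HSV)
print("plate",px2w(c,73,44,26),"tip",px2w(c,21,23,84))
a=px2w(c,73,44,26);print("tip pred px",w2px(c,a+[0,0,58]))
ring("w3.png",c,112,22,150); print(hsv[202,255:262].tolist())
for z in(60,):print(px2w(cam("top"),263,207,26))
E
```

```text
blue [455.25679859  16.48702911  22.        ] tool d [  1.51565369   1.80061383 118.20808981]
plate [532.78224311 238.7541289   26.        ] tip [531.30989289 236.4382726   84.        ]
tip pred px [17.97098943 19.60417576]
[266, 182, 7, 7, 41] [([268.7, 185.0], [6.4, 6.8], [468.4, 31.0, 22.0])]
[274, 182, 7, 6, 31] [([276.5, 184.6], [5.2, 6.6], [471.3, 23.7, 22.0])]
[283, 223, 5, 5, 21] [([285.3, 225.3], [4.0, 5.1], [433.6, 0.8, 22.0])]
[[111, 148, 102], [111, 146, 103], [110, 146, 105], [111, 149, 101], [111, 146, 103], [109, 147, 104], [111, 148, 100]]
[531.21821705 244.72090054  26.        ]
```

```bash
python3 -m crank '[{"tx":0.0015,"ty":0.002,"tz":0.02,"wx":0,"wy":0,"wz":0},{"tx":0,"ty":0,"tz":0.04,"wx":0,"wy":0,"wz":0},{"tx":0,"ty":0,"tz":0.04,"wx":0,"wy":0,"wz":0},{"tx":0,"ty":0,"tz":0.025,"wx":0,"wy":0,"wz":0},{"tx":0,"ty":0,"tz":0.01,"wx":0,"wy":0,"wz":0},{"tx":0,"ty":0,"tz":0,"wx":0,"wy":0,"wz":0}]'
python3 -m crank '[{"tx":0,"ty":0,"tz":0,"wx":0,"wy":0,"wz":0},{"tx":0,"ty":0,"tz":0,"wx":0,"wy":0,"wz":0},{"tx":0,"ty":0,"tz":0,"wx":0,"wy":0,"wz":0},{"tx":0,"ty":0,"tz":0,"wx":0,"wy":0,"wz":0},{"tx":0,"ty":0,"tz":0,"wx":0,"wy":0,"wz":0},{"tx":0,"ty":0,"tz":0,"wx":0,"wy":0,"wz":0}]' 0.3 35
```

```text
time: 3.0
tcp_pos: [455.7, 14.8, 5.6]
ee_rot: [0.0, 0.986, 0.164, -0.0]
contact_force: [0.3, -0.2, -0.5]
width: 1.005
time: 3.75
tcp_pos: [456.0, 15.8, 5.8]
ee_rot: [-0.0, 0.986, 0.165, 0.0]
contact_force: [-1.0, 2.4, 8.1]
width: 0.617
```

```bash
python3 -m crank '[{"tx":0,"ty":0,"tz":-0.01,"wx":0,"wy":0,"wz":0},{"tx":0,"ty":0,"tz":-0.03,"wx":0,"wy":0,"wz":0},{"tx":0,"ty":0,"tz":-0.04,"wx":0,"wy":0,"wz":0},{"tx":0,"ty":0,"tz":-0.04,"wx":0,"wy":0,"wz":0},{"tx":0,"ty":0,"tz":-0.02,"wx":0,"wy":0,"wz":0}]'
python3 -m crank '[{"tx":0.015,"ty":-0.018,"tz":0,"wx":0,"wy":0,"wz":0},{"tx":0.022,"ty":-0.029,"tz":0,"wx":0,"wy":0,"wz":0},{"tx":0.022,"ty":-0.029,"tz":0,"wx":0,"wy":0,"wz":0},{"tx":0.022,"ty":-0.029,"tz":0,"wx":0,"wy":0,"wz":0},{"tx":0.015,"ty":-0.018,"tz":0,"wx":0,"wy":0,"wz":0},{"tx":0,"ty":0,"tz":0,"wx":0,"wy":0,"wz":0},{"tx":0,"ty":0,"tz":0,"wx":0,"wy":0,"wz":0}]'
python3 - <<'E'
from h import *
c,im,st=snap("wrist","w4.png");print(st["tcp_pos"],st["contact_force"],st["width"])
E
```

```text
time: 4.38
tcp_pos: [456.1, 15.5, 148.0]
ee_rot: [0.0, 0.986, 0.165, 0.001]
contact_force: [0.1, -0.5, -3.6]
width: 0.615
time: 5.25
tcp_pos: [506.1, 162.2, 145.6]
ee_rot: [0.0, 0.986, 0.164, -0.0]
contact_force: [0.3, 0.0, -2.5]
width: 0.616
[506.13929555 162.20258623 145.56208513] [ 0.26865304  0.03553207 -2.52456989] 0.6160009540443859
```

View pics/w4.png

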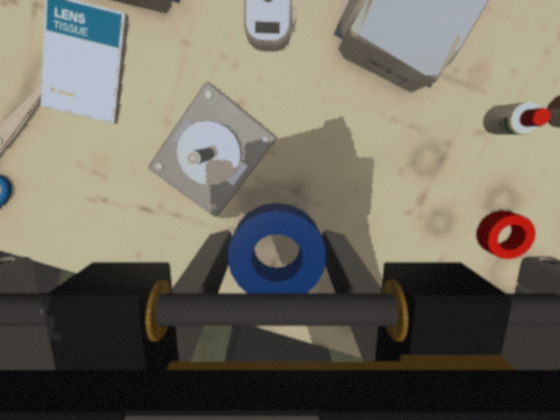

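The blue ring is held square in the jaws. The plate centre is at about (209,152), the post tip at about (195,157), and a microscope base sits at upper right around (400,70).

```bash
python3 - <<'E'
from h import *
st=bot.state();c=cam("wrist",st);R=R_of(st["ee_rot"])
for n,q in(("plate",(209.5,152,26)),("tip",(195,157,84)),("micro",(420,85,50)),("ringheld",(278,247,st["tcp_pos"][2]+18)),):
    b=px2w(c,*q);print(n,b.round(1), "tool d",(R.T@(b-st["tcp_pos"])).round(1))
E
```

```text
plate [533.5 241.4  26. ] tool d [ 51.6 -66.4 119.6]
tip [533.3 240.1  84. ] tool d [ 50.9 -65.2  61.6]
micro [650.9  79.7  50. ] tool d [110.3 124.6  95.6]
ringheld [511.8 162.6 163.6] tool d [  5.4   1.2 -18. ]
```

```bash
python3 -m crank '[{"tx":0.008,"ty":-0.011,"tz":0,"wx":0,"wy":0,"wz":0},{"tx":0.016,"ty":-0.022,"tz":0,"wx":0,"wy":0,"wz":0},{"tx":0.016,"ty":-0.022,"tz":0,"wx":0,"wy":0,"wz":0},{"tx":0.008,"ty":-0.011,"tz":0.01,"wx":0,"wy":0,"wz":0},{"tx":0,"ty":0,"tz":0.015,"wx":0,"wy":0,"wz":0},{"tx":0,"ty":0,"tz":0.015,"wx":0,"wy":0,"wz":0},{"tx":0,"ty":0,"tz":0,"wx":0,"wy":0,"wz":0},{"tx":0,"ty":0,"tz":0,"wx":0,"wy":0,"wz":0}]'
python3 - <<'E'
from h import *
c,im,st=snap("wrist","w5.png");c2,im2,_=snap("side","s5.png");p=st["tcp_pos"];print(p,st["contact_force"])
print(w2px(c2,[533,241,26]))
u,v=w2px(c2,[533,241,60]).astype(int)
a=cv2.resize(im[140:400,100:460],None,fx=1.2,fy=1.2)
b=cv2.resize(im2[v-50:v+54,u-45:u+45],(270,312),interpolation=2)
cv2.imwrite("pics/v5.png",np.hstack([a,b])[:,:,::-1])
E
```

```text
time: 6.3
tcp_pos: [530.6, 240.5, 105.6]
ee_rot: [0.0, 0.986, 0.164, 0.0]
contact_force: [0.0, -0.1, -2.2]
width: 0.619
[530.63699774 240.48428009 105.64386953] [ 0.0039706  -0.05128344 -2.20415736]
[280.84729868 217.02434101]
```

View pics/v5.png

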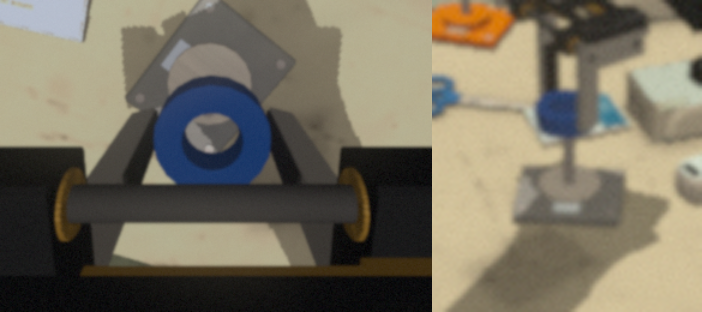

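The tip shows inside the hole at about (273,263) full-frame, and the side view has the ring directly above the post.

```bash
python3 - <<'E'
from h import *
st=bot.state();c=cam("wrist",st);R=R_of(st["ee_rot"]);z=st["tcp_pos"][2]
for n,q in(("tip",(100+208/1.2,140+148/1.2,84)),("ringtop",(100+212/1.2,140+131/1.2,z+16)),):
    b=px2w(c,*q);print(n,b.round(1), "tool d",(R.T@(b-st["tcp_pos"])).round(1))
E
```

```text
tip [508.4 235.3  84. ] tool d [-23.1  -2.   22. ]
ringtop [534.1 241.5 122.1] tool d [  3.3   0.4 -16. ]
```

```bash
python3 - <<'E'
from h import *
st=bot.state();c=cam("wrist",st)
for X in([533.4,240.7,84],[533.4,240.7,26],[533.4,240.7,60]):
    u=w2px(c,X);print(u.round(1),((u-[100,140])*1.2).round())
im=cv2.imread("pics/w5.png");cv2.imwrite("pics/v6.png",cv2.resize(im[190:310,210:350],None,fx=5,fy=5,interpolation=2))
E
```

```text
[277.4 230.2] [213. 108.]
[277.3 210. ] [213.  84.]
[277.4 220.7] [213.  97.]
```

View pics/v6.png

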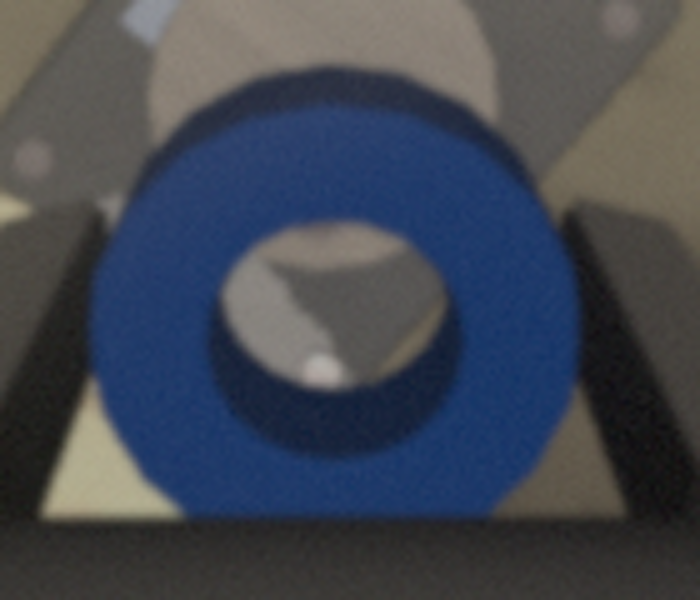

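```bash
python3 - <<'E'
from h import *
st=bot.state();c=cam("wrist",st);R=R_of(st["ee_rot"]);p=st["tcp_pos"];z=p[2]
f=lambda x,y,zz:(R.T@(px2w(c,210+x/5,190+y/5,zz)-p)).round(1)
print("top hole far/near",f(335,220,z+16.2),f(335,460,z+16.2),"left/right",f(210,335,z+16.2),f(460,335,z+16.2))
print("bottom hole near",f(335,390,z-5.8))
print("top outer far",f(335,105,z+16.2))
print("seat",f(325,45,26),(R.T@(np.array([533.4,241,84])-p)).round(1))
# plate edges: left 150 right 497 at widest
print("plate l/r",f(150,90,26),f(497,90,26))
E
```

```text
top hole far/near [ 12.7   0.6 -16.2] [-17.7   0.6 -16.2] left/right [ -1.6 -14.1 -16.2] [ -1.5  15.3 -16.2]
bottom hole near [-19.1   0.7   5.8]
top outer far [ 26.4   0.6 -16.2]
seat [12.4 -1.1 80.1] [ 2.4  0.7 22.1]
plate l/r [  4.1 -32.6  80.1] [ 4.2 29.9 80.1]
```

The white spot is only a base-plate screw. The tip is at the hole's far edge, so the ring centre is about 5.5 mm short in tool x. I'll correct that, then lower.

```bash
python3 -m crank '[{"tx":0.0055,"ty":-0.0015,"tz":0,"wx":0,"wy":0,"wz":0},{"tx":0,"ty":0,"tz":0.005,"wx":0,"wy":0,"wz":0},{"tx":0,"ty":0,"tz":0.005,"wx":0,"wy":0,"wz":0},{"tx":0,"ty":0,"tz":0,"wx":0,"wy":0,"wz":0},{"tx":0,"ty":0,"tz":0,"wx":0,"wy":0,"wz":0}]'
python3 - <<'E'
from h import *
c,im,st=snap("wrist","w7.png")
print(st["tcp_pos"],w2px(c,[533.4,240.7,84]),st["contact_force"])
cv2.imwrite("pics/v7.png",cv2.resize(im[190:310,210:350],None,fx=5,fy=5,interpolation=2)[:,:,::-1])
E
```

```text
time: 7.02
tcp_pos: [535.2, 244.2, 95.5]
ee_rot: [-0.0, 0.986, 0.165, -0.0]
contact_force: [0.1, 0.1, -3.1]
width: 0.616
[535.18103733 244.17653039  95.48882737] [280.02683171 242.30707253] [ 0.11275421  0.11470448 -3.05809163]
```

View pics/v7.png

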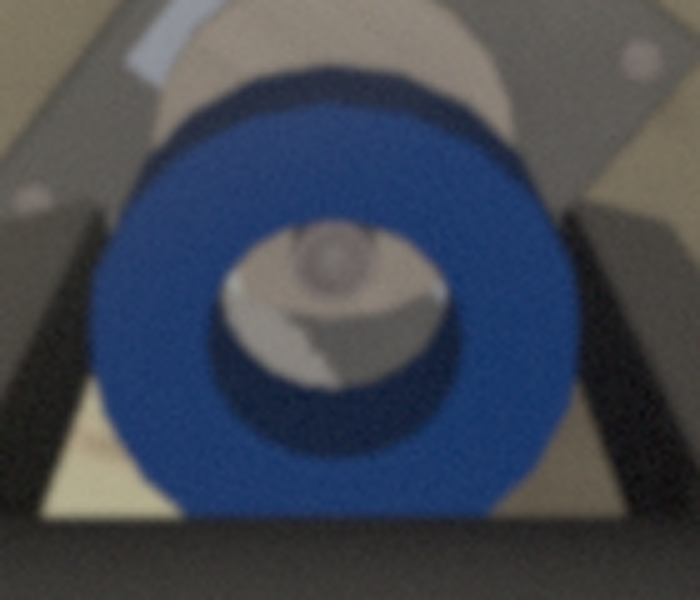

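The post tip at (332,258) in the crop is inside the hole, so I'm lowering.

```bash
python3 -m crank '[{"tx":0,"ty":0,"tz":0.008,"wx":0,"wy":0,"wz":0},{"tx":0,"ty":0,"tz":0.01,"wx":0,"wy":0,"wz":0},{"tx":0,"ty":0,"tz":0.01,"wx":0,"wy":0,"wz":0},{"tx":0,"ty":0,"tz":0.01,"wx":0,"wy":0,"wz":0},{"tx":0,"ty":0,"tz":0.01,"wx":0,"wy":0,"wz":0},{"tx":0,"ty":0,"tz":0.008,"wx":0,"wy":0,"wz":0},{"tx":0,"ty":0,"tz":0,"wx":0,"wy":0,"wz":0}]'
python3 -m crank '[{"tx":0,"ty":0,"tz":0.003,"wx":0,"wy":0,"wz":0},{"tx":0,"ty":0,"tz":0.002,"wx":0,"wy":0,"wz":0},{"tx":0,"ty":0,"tz":0.001,"wx":0,"wy":0,"wz":0},{"tx":0,"ty":0,"tz":0,"wx":0,"wy":0,"wz":0},{"tx":0,"ty":0,"tz":0,"wx":0,"wy":0,"wz":0}]'
```

```text
time: 7.95
tcp_pos: [534.8, 244.1, 38.8]
ee_rot: [0.0, 0.986, 0.165, -0.001]
contact_force: [-0.1, -0.3, -2.2]
width: 0.618
time: 8.57
tcp_pos: [535.3, 244.2, 33.6]
ee_rot: [-0.0, 0.986, 0.165, 0.0]
contact_force: [0.4, -0.0, -3.0]
width: 0.617
```

```bash
python3 -m crank '[{"tx":0,"ty":0,"tz":0.001,"wx":0,"wy":0,"wz":0},{"tx":0,"ty":0,"tz":0.001,"wx":0,"wy":0,"wz":0},{"tx":0,"ty":0,"tz":0,"wx":0,"wy":0,"wz":0},{"tx":0,"ty":0,"tz":0,"wx":0,"wy":0,"wz":0}]'
```

```text
time: 9.07
tcp_pos: [535.3, 244.2, 31.9]
ee_rot: [0.0, 0.986, 0.165, 0.0]
contact_force: [-2.7, -1.6, 4.4]
width: 0.619
```

The force flipped from -3 to +4.4 N, so the ring has touched the plate at the expected height. I'm releasing and backing up.

```bash
python3 -m crank '[{"tx":0,"ty":0,"tz":0,"wx":0,"wy":0,"wz":0},{"tx":0,"ty":0,"tz":0,"wx":0,"wy":0,"wz":0},{"tx":0,"ty":0,"tz":0,"wx":0,"wy":0,"wz":0},{"tx":0,"ty":0,"tz":0,"wx":0,"wy":0,"wz":0},{"tx":0,"ty":0,"tz":0,"wx":0,"wy":0,"wz":0}]' 1
python3 -m crank '[{"tx":0,"ty":0,"tz":-0.01,"wx":0,"wy":0,"wz":0},{"tx":0,"ty":0,"tz":-0.03,"wx":0,"wy":0,"wz":0},{"tx":0,"ty":0,"tz":-0.04,"wx":0,"wy":0,"wz":0},{"tx":0,"ty":0,"tz":-0.04,"wx":0,"wy":0,"wz":0},{"tx":0,"ty":0,"tz":-0.01,"wx":0,"wy":0,"wz":0},{"tx":0,"ty":0,"tz":0,"wx":0,"wy":0,"wz":0}]'
python3 - <<'E'
from h import *
c,im,st=snap("wrist","w8.png");c2,im2,_=snap("side","s8.png");p=st["tcp_pos"];print(p,st["contact_force"])
u,v=w2px(c2,[533,241,40]).astype(int)
a=cv2.resize(im[100:300,160:400],None,fx=1.8,fy=1.8)
b=cv2.resize(im2[v-60:v+60,u-50:u+50],(300,360),interpolation=2)
cv2.imwrite("pics/v8.png",np.hstack([a,b])[:,:,::-1])
E
```

```text
time: 9.7
tcp_pos: [535.2, 244.2, 31.5]
ee_rot: [-0.0, 0.986, 0.165, -0.0]
contact_force: [0.6, 0.2, -0.3]
width: 0.998
time: 10.45
tcp_pos: [535.5, 244.2, 162.2]
ee_rot: [-0.0, 0.986, 0.165, 0.001]
contact_force: [-0.4, -0.0, -1.0]
width: 1.003
[535.48885212 244.19155337 162.18850396] [-0.44712443 -0.00455858 -1.00443637]
```

View pics/v8.png

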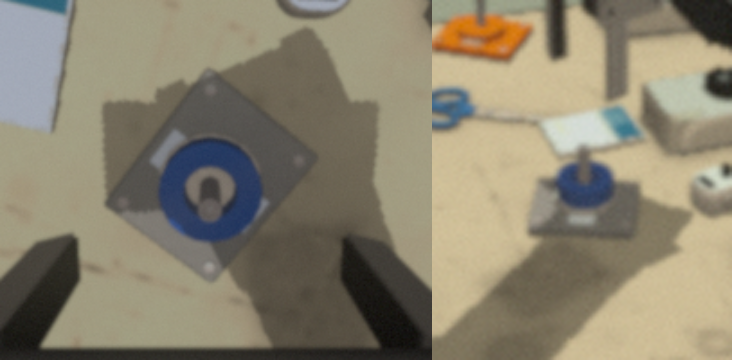

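Blue lies flat on the plate around the post in both views: the wrist crop shows the ring at (210,188) and the post tip at (209,208). Next I go back to yellow.

```bash
python3 -m crank '[{"tx":-0.0163,"ty":0.0272,"tz":0,"wx":0,"wy":0,"wz":0},{"tx":-0.025,"ty":0.042,"tz":0,"wx":0,"wy":0,"wz":0},{"tx":-0.025,"ty":0.042,"tz":0,"wx":0,"wy":0,"wz":0},{"tx":-0.025,"ty":0.042,"tz":0,"wx":0,"wy":0,"wz":0},{"tx":-0.025,"ty":0.042,"tz":0,"wx":0,"wy":0,"wz":0},{"tx":-0.025,"ty":0.042,"tz":0,"wx":0,"wy":0,"wz":0},{"tx":-0.025,"ty":0.042,"tz":0,"wx":0,"wy":0,"wz":0},{"tx":-0.025,"ty":0.042,"tz":0,"wx":0,"wy":0,"wz":0},{"tx":-0.025,"ty":0.042,"tz":0,"wx":0,"wy":0,"wz":0},{"tx":-0.0163,"ty":0.0277,"tz":0,"wx":0,"wy":0,"wz":0}]'
python3 -m crank '[{"tx":0,"ty":0,"tz":0.02,"wx":0,"wy":0,"wz":0},{"tx":0,"ty":0,"tz":0,"wx":0,"wy":0,"wz":0},{"tx":0,"ty":0,"tz":0,"wx":0,"wy":0,"wz":0}]'
python3 - <<'E'
from h import *
c,im,st=snap("wrist","w9.png");p=st["tcp_pos"];R=R_of(st["ee_rot"]);print(p,w2px(c,[443,-200.5,22]))
hsv=cv2.cvtColor(cv2.imread("pics/w9.png"),cv2.COLOR_BGR2HSV)
for h,s in((22,170),(22,140),(25,140)):ring("w9.png",c,h,22,s)
E
```

```text
time: 11.8
tcp_pos: [440.7, -203.0, 160.3]
ee_rot: [-0.0, 0.986, 0.164, -0.001]
contact_force: [1.2, 0.9, 0.3]
width: 1.001
time: 12.18
tcp_pos: [442.1, -200.5, 141.4]
ee_rot: [-0.0, 0.986, 0.165, -0.0]
contact_force: [-0.4, -0.4, -0.4]
width: 1.004
[ 442.14675517 -200.53858705  141.38563473] [276.57540832 201.83943022]
[453, 355, 107, 15, 1087] [([511.5, 362.4], [13.4, 109.6], [349.0, -528.5, 22.0])]
[261, 186, 42, 42, 818] [([281.5, 206.5], [40.2, 41.3], [439.9, -206.9, 22.0]), ([281.5, 206.4], [26.6, 28.0], [440.1, -206.9, 22.0])]
[69, 284, 24, 57, 535] [([84.4, 312.5], [26.5, 52.5], [249.4, -35.8, 22.0])]
[251, 355, 309, 15, 2856] [([490.9, 362.6], [13.4, 423.1], [340.8, -505.5, 22.0])]
[67, 280, 40, 62, 1144] [([86.8, 310.4], [35.0, 60.7], [252.9, -37.9, 22.0])]
[447, 280, 39, 62, 1109] [([465.9, 310.3], [34.3, 60.6], [393.9, -444.6, 22.0])]
[261, 185, 42, 43, 996] [([281.4, 206.3], [41.6, 42.7], [440.2, -206.8, 22.0]), ([281.4, 205.6], [23.2, 27.1], [440.9, -206.5, 22.0])]
[478, 355, 82, 15, 870] [([515.5, 362.2], [13.5, 87.6], [350.9, -532.8, 22.0]), ([555.3, 363.4], [4.9, 7.7], [364.9, -578.4, 22.0])]
[67, 281, 33, 61, 857] [([85.7, 311.1], [31.9, 55.0], [251.6, -36.9, 22.0])]
```

```bash
python3 -m crank '[{"tx":-0.0045,"ty":0.0055,"tz":0.02,"wx":0,"wy":0,"wz":0},{"tx":0,"ty":0,"tz":0.04,"wx":0,"wy":0,"wz":0},{"tx":0,"ty":0,"tz":0.04,"wx":0,"wy":0,"wz":0},{"tx":0,"ty":0,"tz":0.025,"wx":0,"wy":0,"wz":0},{"tx":0,"ty":0,"tz":0.01,"wx":0,"wy":0,"wz":0},{"tx":0,"ty":0,"tz":0,"wx":0,"wy":0,"wz":0}]'
python3 -m crank '[{"tx":0,"ty":0,"tz":0,"wx":0,"wy":0,"wz":0},{"tx":0,"ty":0,"tz":0,"wx":0,"wy":0,"wz":0},{"tx":0,"ty":0,"tz":0,"wx":0,"wy":0,"wz":0},{"tx":0,"ty":0,"tz":0,"wx":0,"wy":0,"wz":0},{"tx":0,"ty":0,"tz":0,"wx":0,"wy":0,"wz":0},{"tx":0,"ty":0,"tz":0,"wx":0,"wy":0,"wz":0},{"tx":0,"ty":0,"tz":0,"wx":0,"wy":0,"wz":0}]' 0.2 30
python3 -m crank '[{"tx":0,"ty":0,"tz":-0.01,"wx":0,"wy":0,"wz":0},{"tx":0,"ty":0,"tz":-0.03,"wx":0,"wy":0,"wz":0},{"tx":0,"ty":0,"tz":-0.04,"wx":0,"wy":0,"wz":0},{"tx":0,"ty":0,"tz":-0.04,"wx":0,"wy":0,"wz":0},{"tx":0,"ty":0,"tz":-0.02,"wx":0,"wy":0,"wz":0},{"tx":0,"ty":0,"tz":0,"wx":0,"wy":0,"wz":0}]'
```

```text
time: 12.98
tcp_pos: [439.9, -207.5, 6.7]
ee_rot: [-0.0, 0.986, 0.165, -0.0]
contact_force: [0.5, 0.2, 0.4]
width: 1.0
time: 13.85
tcp_pos: [439.7, -207.7, 6.5]
ee_rot: [-0.0, 0.986, 0.165, -0.0]
contact_force: [0.1, 0.8, 2.4]
width: 0.476
time: 14.6
tcp_pos: [440.4, -208.0, 148.1]
ee_rot: [0.001, 0.986, 0.165, 0.001]
contact_force: [-0.6, 0.1, -1.8]
width: 0.477
```

```bash
python3 - <<'E'
from h import *
c,im,st=snap("wrist","w10.png");p=st["tcp_pos"];R=R_of(st["ee_rot"]);print(p)
f=lambda c,p,x,y,z:(R.T@(px2w(c,x,y,z)-p)).round(1)
hsv=cv2.cvtColor(cv2.imread("pics/w10.png"),cv2.COLOR_BGR2HSV)
m=((abs(hsv[...,0].astype(int)-24)<9)&(hsv[...,1]>130)).astype(np.uint8);m[:,:200]=0;m[:,360:]=0;m[:190]=0;m[305:]=0
y,x=np.nonzero(m);print("px",x.min(),x.max(),y.min(),y.max(),len(x))
for X in range(264,292,6):print(X,np.nonzero(np.diff(m[:,X].astype(int)))[0])
print(f(c,p,(x.min()+x.max())/2,y.min(),p[2]+15.5),f(c,p,278,y.max(),p[2]+15.5),f(c,p,x.min(),245,p[2]+15.5),f(c,p,x.max(),245,p[2]+15.5))
def cc(pos):
    return cam("wrist",dict(tcp_pos=np.array(pos),ee_rot=st["ee_rot"]))
P=[535.49,244.19,162.19];k=cc(P);print("w8 tip",px2w(k,160+209/1.8,100+209/1.8,84),"plate/ring",px2w(k,160+210/1.8,100+188/1.8,48))
P=[535.18,244.18,95.49];k=cc(P);print("w7 tip",px2w(k,210+332/5,190+258/5,84))
E
```

```text
[ 440.4354958  -208.04645758  148.10223134]
px 226 359 211 292 3690
264 [213 235 259 287]
270 [211 232 262 288]
276 [211 232 262 289]
282 [210 232 262 288]
288 [213 235 259 287]
[ 26.2   9.4 -15.4] [-24.7   1.2 -15.6] [  5.7 -29.2 -15.5] [  5.7  48.6 -15.4]
w8 tip [532.91881273 243.21411465  84.        ] plate/ring [535.33132104 243.43265975  48.        ]
w7 tip [533.11038314 243.19196188  84.        ]
```

```bash
python3 - <<'E'
from h import *
st=bot.state();c=cam("wrist",st);p=st["tcp_pos"];R=R_of(st["ee_rot"])
f=lambda x,y,d:(R.T@(px2w(c,x,y,p[2]+d)-p)).round(1)
print("hole far -14:",f(276,232,15.5)[0]-14,"outer near +23:",f(276,289,15.5)[0]+23,"bottom hole near +14:",f(276,262,-6.5)[0]+14,"bottom outer far -23",f(276,211,-6.5)[0]-23,"y",f(276,245,10)[1])
tip=np.array([533,243.2,0]);print("target tool shift",(R.T@(tip-p)).round(1))
E
```

```text
hole far -14: -0.3000000000000007 outer near +23: 0.3000000000000007 bottom hole near +14: -1.0 bottom outer far -23 -2.5 y 0.0
target tool shift [ 234.5 -396.4  146.7]
```

```bash
python3 -m crank '[{"tx":0.0164,"ty":-0.0278,"tz":0,"wx":0,"wy":0,"wz":0},{"tx":0.0253,"ty":-0.0426,"tz":0,"wx":0,"wy":0,"wz":0},{"tx":0.0253,"ty":-0.0426,"tz":0,"wx":0,"wy":0,"wz":0},{"tx":0.0253,"ty":-0.0426,"tz":0,"wx":0,"wy":0,"wz":0},{"tx":0.0253,"ty":-0.0426,"tz":0,"wx":0,"wy":0,"wz":0},{"tx":0.0253,"ty":-0.0426,"tz":0,"wx":0,"wy":0,"wz":0},{"tx":0.0253,"ty":-0.0426,"tz":0,"wx":0,"wy":0,"wz":0},{"tx":0.0253,"ty":-0.0426,"tz":0,"wx":0,"wy":0,"wz":0},{"tx":0.0253,"ty":-0.0426,"tz":0,"wx":0,"wy":0,"wz":0},{"tx":0.0164,"ty":-0.0278,"tz":0,"wx":0,"wy":0,"wz":0}]'
python3 -m crank '[{"tx":0,"ty":0,"tz":0.02,"wx":0,"wy":0,"wz":0},{"tx":0,"ty":0,"tz":0.02,"wx":0,"wy":0,"wz":0},{"tx":0,"ty":0,"tz":0.008,"wx":0,"wy":0,"wz":0},{"tx":0,"ty":0,"tz":0,"wx":0,"wy":0,"wz":0},{"tx":0,"ty":0,"tz":0,"wx":0,"wy":0,"wz":0}]'
python3 - <<'E'
from h import *
c,im,st=snap("wrist","w11.png");p=st["tcp_pos"];R=R_of(st["ee_rot"])
print("shift",(R.T@(np.array([533,243.2,84])-p)).round(1),"tip px",w2px(c,[533,243.2,84]))
g=cv2.imread("pics/w11.png");hsv=cv2.cvtColor(g,cv2.COLOR_BGR2HSV)
print(hsv[228:268:2,276].tolist());print(hsv[240,252:304:3].tolist());print(hsv[246,252:304:3].tolist())
E
```

```text
time: 15.9
tcp_pos: [532.6, 245.9, 144.8]
ee_rot: [-0.0, 0.986, 0.166, -0.001]
contact_force: [-0.1, -0.0, -0.3]
width: 0.472
time: 16.52
tcp_pos: [533.8, 243.4, 99.1]
ee_rot: [-0.0, 0.986, 0.164, 0.0]
contact_force: [0.7, -0.1, -1.3]
width: 0.478
shift [-0.8 -0.1 15.1] tip px [275.88033735 237.77547729]
[[23, 216, 156], [22, 217, 153], [20, 128, 134], [12, 34, 111], [15, 18, 116], [14, 28, 120], [13, 32, 112], [12, 31, 106], [10, 28, 108], [120, 32, 104], [111, 149, 103], [111, 158, 103], [110, 156, 103], [110, 163, 105], [111, 104, 93], [15, 17, 89], [24, 25, 104], [20, 54, 104], [22, 170, 87], [22, 196, 86]]
[[23, 214, 157], [23, 215, 153], [20, 132, 118], [112, 134, 101], [110, 160, 105], [113, 78, 105], [11, 26, 107], [13, 33, 108], [13, 32, 112], [9, 29, 114], [8, 27, 113], [113, 113, 102], [110, 164, 106], [111, 154, 104], [10, 34, 91], [23, 214, 149], [23, 224, 156], [23, 224, 156]]
[[23, 218, 153], [20, 124, 101], [111, 155, 102], [111, 157, 104], [111, 158, 105], [111, 158, 103], [110, 143, 105], [113, 75, 102], [120, 32, 104], [115, 81, 104], [111, 149, 103], [110, 164, 104], [111, 156, 108], [111, 164, 104], [110, 158, 103], [163, 24, 74], [23, 220, 147], [23, 222, 154]]
```

The post's grey pixels, centred at about (276,239), sit inside the yellow hole exactly as predicted, so the ring is aligned. I'm lowering.

```bash
python3 -m crank '[{"tx":0,"ty":0,"tz":0.006,"wx":0,"wy":0,"wz":0},{"tx":0,"ty":0,"tz":0.01,"wx":0,"wy":0,"wz":0},{"tx":0,"ty":0,"tz":0.01,"wx":0,"wy":0,"wz":0},{"tx":0,"ty":0,"tz":0.008,"wx":0,"wy":0,"wz":0},{"tx":0,"ty":0,"tz":0.006,"wx":0,"wy":0,"wz":0},{"tx":0,"ty":0,"tz":0.001,"wx":0,"wy":0,"wz":0},{"tx":0,"ty":0,"tz":0,"wx":0,"wy":0,"wz":0}]'
python3 -m crank '[{"tx":0,"ty":0,"tz":0.0015,"wx":0,"wy":0,"wz":0},{"tx":0,"ty":0,"tz":0.001,"wx":0,"wy":0,"wz":0},{"tx":0,"ty":0,"tz":0,"wx":0,"wy":0,"wz":0},{"tx":0,"ty":0,"tz":0,"wx":0,"wy":0,"wz":0}]'
```

```text
time: 17.45
tcp_pos: [533.5, 243.6, 57.6]
ee_rot: [-0.0, 0.986, 0.165, 0.0]
contact_force: [0.4, -0.4, -0.9]
width: 0.476
time: 17.95
tcp_pos: [533.4, 243.6, 55.1]
ee_rot: [-0.0, 0.986, 0.165, 0.0]
contact_force: [0.6, -1.0, -1.9]
width: 0.478
```

```bash
python3 -m crank '[{"tx":0,"ty":0,"tz":0.001,"wx":0,"wy":0,"wz":0},{"tx":0,"ty":0,"tz":0,"wx":0,"wy":0,"wz":0},{"tx":0,"ty":0,"tz":0,"wx":0,"wy":0,"wz":0}]'
```

```text
time: 18.32
tcp_pos: [533.6, 243.6, 54.5]
ee_rot: [0.0, 0.986, 0.165, 0.0]
contact_force: [-3.0, -1.6, 8.1]
width: 0.474
```

Contact at +8 N and at the expected height. I'm releasing, lifting clear and taking the last look.

```bash
python3 -m crank '[{"tx":0,"ty":0,"tz":0,"wx":0,"wy":0,"wz":0},{"tx":0,"ty":0,"tz":0,"wx":0,"wy":0,"wz":0},{"tx":0,"ty":0,"tz":0,"wx":0,"wy":0,"wz":0},{"tx":0,"ty":0,"tz":0,"wx":0,"wy":0,"wz":0},{"tx":0,"ty":0,"tz":0,"wx":0,"wy":0,"wz":0},{"tx":0,"ty":0,"tz":0,"wx":0,"wy":0,"wz":0}]' 1
python3 -m crank '[{"tx":0,"ty":0,"tz":-0.01,"wx":0,"wy":0,"wz":0},{"tx":0,"ty":0,"tz":-0.03,"wx":0,"wy":0,"wz":0},{"tx":0,"ty":0,"tz":-0.04,"wx":0,"wy":0,"wz":0},{"tx":0,"ty":0,"tz":-0.04,"wx":0,"wy":0,"wz":0},{"tx":0,"ty":0,"tz":-0.02,"wx":0,"wy":0,"wz":0},{"tx":0,"ty":0,"tz":0,"wx":0,"wy":0,"wz":0},{"tx":0,"ty":0,"tz":0,"wx":0,"wy":0,"wz":0}]'
python3 - <<'E'
from h import *
c,im,st=snap("wrist","w12.png");c2,im2,_=snap("side","s12.png");print(st["tcp_pos"],st["contact_force"])
u,v=w2px(c2,[533,241,40]).astype(int)
a=cv2.resize(im[100:300,160:400],None,fx=1.8,fy=1.8)
b=cv2.resize(im2[v-60:v+60,u-50:u+50],(300,360),interpolation=2)
cv2.imwrite("pics/v12.png",np.hstack([a,b])[:,:,::-1])
E
```

```text
time: 19.08
tcp_pos: [533.4, 243.6, 54.0]
ee_rot: [-0.0, 0.986, 0.165, -0.0]
contact_force: [-0.1, 0.4, -0.6]
width: 0.997
time: 19.95
tcp_pos: [533.1, 243.3, 193.5]
ee_rot: [0.0, 0.986, 0.165, -0.0]
contact_force: [-0.1, 0.4, -0.6]
width: 1.004
[533.12410341 243.28410402 193.53464308] [-0.05929079  0.42161078 -0.58940172]
```

View pics/v12.png

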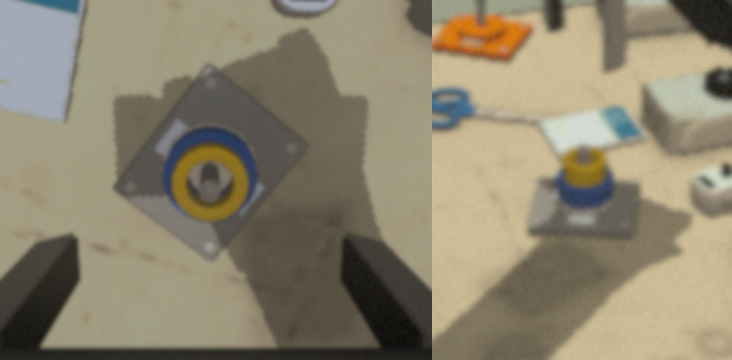

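The yellow ring, at (210,181) in the crop, lies flat on blue with the post through both. The side view shows a level stack, and the gripper is clear.

```bash
python3 -c "
from plant import bot
print(bot.job_done())"
```

```text
the job is handed in; nothing more can be done
None
```

The press is loaded: the blue ring is threaded over the post and home on the round plate, and the yellow ring lies flat on top of it. I lowered each ring down the post until it touched (about +4 N for blue and +8 N for yellow, both at the expected height) before letting go. I handed the job in at about 20 s.

- **Last checks:** the final wrist and side views show a level stack with the post through both rings. The gripper is open and clear above the press, with no contact force.
- **Red ring:** I never went near it, but I took no separate final picture of it.
- **What went wrong on the way:** one move call was refused because its rows lacked some keys, so nothing moved. Before lowering blue, I first mistook a base-plate screw for the post tip. Rechecking showed the ring about 5.5 mm off, which I corrected before lowering.

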